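# Weigh a brass padlock on the spring hook scale

### The job

Weigh the brass padlock: hang it by its shackle on the hook of the spring scale, easing it down until the scale carries its whole weight before you let go, so that the hook does not jump and the scale is never tugged beyond the weight. Leave it hanging untouched until the pointer has stood still for a good second or two, then take it gently off the hook and stand it upright on the floor of the green tray. Do not disturb the other goods.

Things in the scene. Friction and masses are not known exactly. Their poses are not given: they have to be found in the camera images.
- padlock: Brass padlock, upright: body 54 mm wide (its x), 30 thick (its y), 50 high; shackle of 8 mm round steel bar in its x-z plane, legs at x = -15 and +15 mm, half-round arch; 38 mm clear from body top to the arch's underside, 96 mm high in all. Origin: centre of the underside, z up. Solid brass or brass-skinned light alloy: mass unknown, 0.20 to 0.70 kg.
- shackle_top (a point): Centre of the shackle's bar at the top of its arch, 92 mm above the padlock's origin.
- hook (a point): Open hook of the spring scale, 5 mm round steel wire in its own y-z plane, z up. Origin: wire centre at the lowest point of the bend, where a load hangs; 200 mm above the shelf when unloaded, sinks with the load. Wire rises on the -y side (y = -15 mm at z = 20 mm) and returns to y = 0 at z = 44 mm. Mouth open to +y, between the tip and z = 40 mm. The hook's x points to the stand's post.
- hook_tip (a point): Wire centre at the hook's free, upturned tip: 16 mm to the hook's +y side (towards the robot) and 17 mm above its origin. The shackle's bar must pass over it.
- balance (a joint): Pull-out of the spring scale (a red ring on its clear tube is the pointer), m: 0 unloaded, grows as the hook goes down; 98 N/m (10 mm per 100 g), lightly damped: it bobs for some seconds after a jolt. End of travel 0.100. The heaviest padlock reads 0.070; much over that is tugging.
- tray: Fixed tray, 200 mm (its x) by 130 mm (its y), green floor 4 mm above the shelf, wooden rim 14 mm high and 5 mm thick. Origin at the centre of its underside. The half towards -x is free, the black padlock stands in the other half.
- tray_free (a point): Centre of the free half of the tray's floor, on the floor's surface.
- black_padlock: Small black padlock (40 x 22 x 60 mm) already standing in the far half of the tray. Leave it.
- mortise_lock: Brass mortise lock body lying flat, 115 x 190 x 22 mm. Leave it.
- drill_guide: Red plastic drill guide, 75 x 50 x 46 mm. Leave it.
- door_knob: Steel door knob on its rose, 62 mm across, 59 mm high, standing near the scale. Leave it.
- screw_carton: Carton of screws, 55 x 85 x 45 mm, at the back. Leave it.
- stand: Fixed stand of the scale. Origin on the shelf straight below the hook, axes parallel to the hook's. Base plate 200 x 120 x 12 mm (x from -55 to +145 mm), post 18 mm thick, 407 mm high, at x = 120 mm; the scale's tube, 33 mm thick at its clamps, stands over the hook from 258 to 410 mm above the shelf.
- hinge_leaf_a: Steel hinge leaf, 76 x 37 mm, lying on the black magnetic strip along the back edge. Leave it.
- hinge_leaf_b: Second hinge leaf on the strip. Leave it.
- strike_plate: Steel strike plate, 70 x 38 mm, lying on the strip. Leave it.
Not all that is in view belongs to the job. What is shaped like the padlock but black or turquoise is not meant.

How it is judged:
By the outcome, as a careful person would: the job done as asked, in the order asked, and still so for the second after the job is handed in, with the robot touching nothing.
It also fails if it takes over 67 s, if anything falls off the work surface, if the arm or the gripper's body presses on something with over 40 N, if the wrist force passes 120 N, or if a joint passes its speed limit or range.

### The arm

A 6-joint arm with a two-finger parallel gripper is mounted at the origin on the work surface. World frame = base frame: x ahead of the robot, y to its left, z up, the work surface at z = 0. Lengths are in m, angles in rad, forces in N, time in s.
With the tool pointing down it reaches from about 0.3 to 0.775 m from the base axis. Payload 14.6 kg.
Tool frame: the origin (TCP) lies on the centre line of the jaws, within the pads' length; the fingertips stand 25 mm ahead of it and the grasp point (between the pads) lies 6 mm ahead of it (ctrl.tip_reach is the distance from the TCP to the fingertips, in m); z points along the fingers, y is the line along which they close (so a half turn about z gives the same grasp; the last joint's range is limited). The gripper opens to 94 mm and grips with 3 to 60 N. Pads are 16 mm wide; open, the fingers measure 119 mm over their backs; the gripper's body (75 mm by 177 mm) begins 78 mm behind the grasp point.
Start: joints at [1.257, 0.3, 1.521, -0, 1.321, -0.067], TCP at [0.134, 0.533, 0.23] pointing down, gripper open.
Joint ranges: [-3.03, 3.03], [-0.79, 2.21], [0.23, 2.52], [-1.04, 4.18], [0, 3.07], [-2.55, 2.55]. Speed limits (rad/s): [2.22, 2.22, 2.57, 3.14, 3.14, 3.14].

### API

Orientations are given as [roll, pitch, yaw] about the fixed x, y, z axes, in that order (R = Rz(yaw) Ry(pitch) Rx(roll)).
In Python, from station import ctrl gives the robot as it stands. The module is installed in compiled form; this text tells all that it offers.
- The arm moves only by the tool apply_moves, never from a script. Its argument "deltas" is a list of rows, each a list of 7 numbers: the closure in counts, from 0 (fully open) to 255 (shut), then the shift along the world's x, y, z in cm, then the turn, a rotation vector about the world's x, y, z in rad. In form: [[jaw, tx, ty, tz, ax, ay, az], ...]. A call has 1 to 10 rows; each row shifts and turns the commanded pose from where the row before left it; what a row does not reach is not made up. A row lasts 1/10 s, in which the tool goes at most 50 mm and 8.59 degrees, less where a joint would pass 70% of its speed; a pose out of reach is approached as far as the arm can. A call with a gripper value outside its range is refused whole. The fingers move at their own pace and stop on an object; "grip_force" is the grip in N (left out, the last holds). Time passes only in rows, so rows that do not move let the fingers close. It gives the time, the measured TCP pose, the force, the opening and the grip force at its end, in the units of the state.
- ctrl.get_obs(): the state, without advancing time (a new reading comes with each control period).
- ctrl.camera(name): name is "side" or "top"; returns a dict with "img" (420x560x3 uint8, red, green, blue), "K" (3x3 intrinsics, pixels), "pose" (4x4, takes a point from camera to world coordinates). Camera axes: x right, y up, looking along -z (the intrinsics and any distortion apply to the point x, -y, -z); pixel columns grow to the right and rows downward; lengths in m; the calibration is good to about 2 mm. A picture is of the moment at which its call begins. There is no depth.
- ctrl.hand_in(): hands the job in; it is judged then, once.
The state is a dict: "time_s": time; "qpos": joint angles; "joint_vel": joint speeds; "tau": joint torques, N m; "ee_pos": TCP position; "eef_rot": TCP orientation; "force": force on the tool from outside, world axes, zero at the start; "moment": the same for the moment, N m; "grip_width": finger opening in m; "grip_force": force on a finger pad.
Only numpy, scipy, OpenCV 4.12 (cv2) and the standard library are available. Lean on these libraries where they do the work, as an engineer would, in place of code of your own. Each camera call takes 0.05 s, during which the arm holds its last target. There are 200 camera calls.

## Working session

There is one attempt and no reset: what is moved stays moved. The work goes in short steps, Python scripts to look and compute and a tool call to move; the robot and the scene stay as the last step left them, time stands still between calls to the robot, and variables do not carry over. Pictures are saved under pics/ and viewed, at most 10 in all, crops included, and the job is handed in when it is done.

Besides the shell and the picture viewer there is one more tool, called after ">>>" by a JSON object that holds its "op" and its "data", one argument or row to a line. apply_moves: Moves the arm, as the interface text tells. Its arguments: {"type":"object","properties":{"deltas":{"type":"array"},"grip_force":{"type":"number"}},"required":["deltas"]}

```bash
mkdir -p pics
cat > h.py <<'E'
import numpy as np, cv2
from station import ctrl
def snap(name,fn=None,crop=None,scale=1):
    c=ctrl.camera(name); im=c["img"][:,:,::-1].copy()
    if crop: x0,y0,x1,y1=crop; im=im[y0:y1,x0:x1]
    if scale!=1: im=cv2.resize(im,None,fx=scale,fy=scale,interpolation=cv2.INTER_CUBIC)
    if fn: cv2.imwrite("pics/"+fn,im)
    return c
def ray(c,u,v):
    K=c["K"];P=c["pose"];d=np.array([(u-K[0,2])/K[0,0],-(v-K[1,2])/K[1,1],-1.])
    return P[:3,3],P[:3,:3]@d
def at_z(c,u,v,z):
    o,d=ray(c,u,v);return o+d*(z-o[2])/d[2]
def proj(c,p):
    P=c["pose"];q=P[:3,:3].T@(np.asarray(p)-P[:3,3]);K=c["K"]
    return np.array([K[0,0]*q[0]/-q[2]+K[0,2],K[1,1]*-q[1]/-q[2]+K[1,2]])
def tri(c1,p1,c2,p2):
    o1,d1=ray(c1,*p1);o2,d2=ray(c2,*p2)
    t=np.linalg.lstsq(np.c_[d1,-d2],o2-o1,rcond=None)[0]
    a,b=o1+t[0]*d1,o2+t[1]*d2
    return (a+b)/2,np.linalg.norm(a-b)
E
python3 - <<'E'
from h import *
for n in("top","side"):
    c=snap(n,n+"0.png",scale=1.4); print(n,c["K"].round(1).tolist(),c["pose"].round(3).tolist(),[k for k in c])
o=ctrl.get_obs();print(o,ctrl.tip_reach)
E
```

```text
top [[502.3, 0.0, 282.5], [0.0, 502.3, 208.3], [0.0, 0.0, 1.0]] [[0.036, 0.979, -0.201, 0.344], [-0.999, 0.036, -0.007, -0.062], [0.0, 0.201, 0.98, 1.31], [0.0, 0.0, 0.0, 1.0]] ['img', 'K', 'pose']
side [[488.1, 0.0, 276.1], [0.0, 488.1, 204.4], [0.0, 0.0, 1.0]] [[0.989, 0.1, -0.114, 0.458], [-0.15, 0.535, -0.831, -0.878], [-0.022, 0.839, 0.544, 0.693], [0.0, 0.0, 0.0, 1.0]] ['img', 'K', 'pose']
{'time_s': 0.1, 'qpos': array([ 1.25743029e+00,  3.00420538e-01,  1.52150347e+00, -1.72952650e-05,
        1.32067081e+00, -6.65818715e-02]), 'joint_vel': array([-0.00012673, -0.00101992,  0.00027995,  0.00020614,  0.00090347,
        0.00038845]), 'tau': array([ 1.44400110e-03, -5.32637322e+01, -3.53279936e+01,  7.09077367e-02,
        2.34603096e-02, -2.87168177e-05]), 'ee_pos': array([0.13429404, 0.53314945, 0.22994688]), 'eef_rot': array([-3.14059160e+00, -4.99608402e-05,  2.89481275e+00]), 'force': array([-0.45250209, -0.30195727,  0.2379887 ]), 'moment': array([-0.0154703 , -0.0241059 , -0.00216058]), 'grip_force': 0.0, 'grip_width': 0.09342725671854459} 0.025
```

View pics/top0.png

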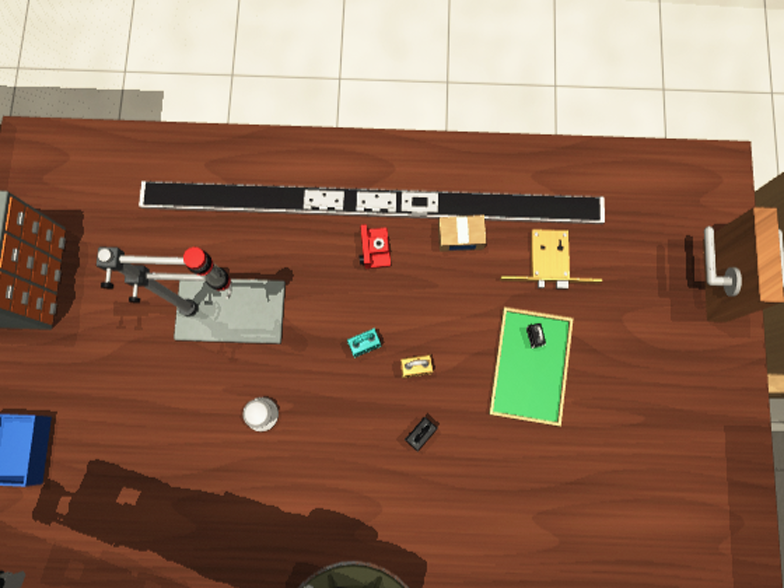

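View pics/side0.png

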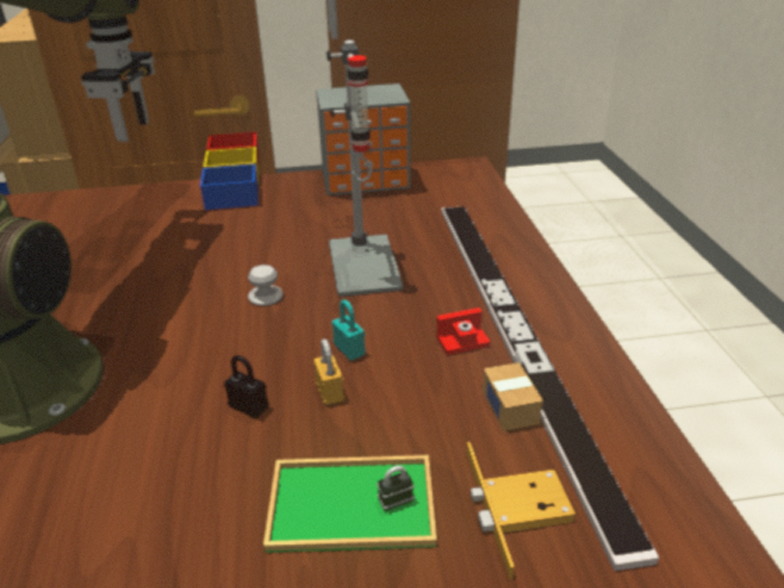

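Candidates shaped like the padlock (side view, scaled pixels): turquoise (348,335), black (245,390), small black in the tray (397,490), brass-yellow (328,375). The brass one fits the description. Tray at top (532,366), stand base at top (230,310), hook at side (362,168). One composite crop will confirm the padlock and locate the hook.

Run:
```python
from h import *
t=ctrl.camera("top");s=ctrl.camera("side")
def cr(c,x0,y0,w,h,W=400,H=300):
    return cv2.resize(c["img"][y0:y0+h,x0:x0+w,::-1],(W,H),interpolation=cv2.INTER_CUBIC)
a=np.vstack([np.hstack([cr(t,272,238,56,42),cr(s,206,235,68,51)]),np.hstack([cr(t,120,170,80,60),cr(s,216,76,80,60)])])
cv2.imwrite("pics/comp.png",a)
```

```text
(no output)
```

View pics/comp.png

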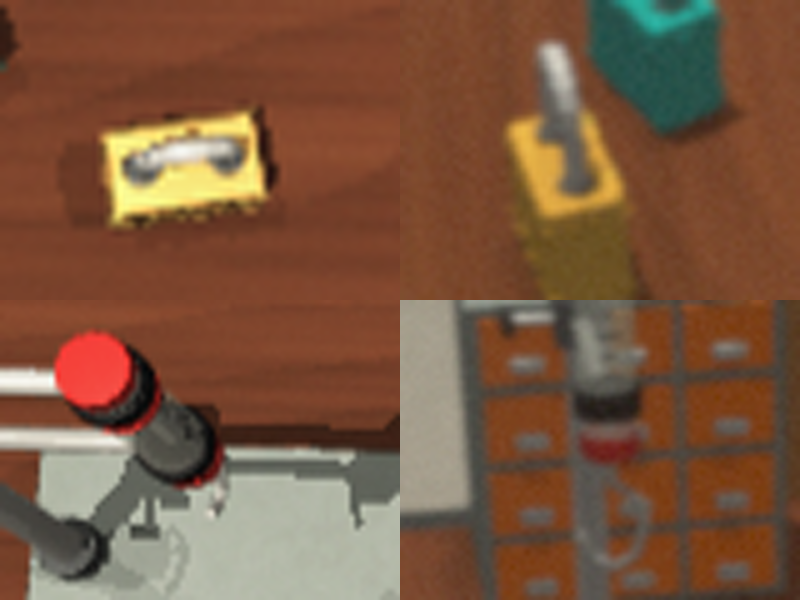

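```bash
cat > m.py <<'E'
from h import *
t=ctrl.camera("top");s=ctrl.camera("side")
hsv=cv2.cvtColor(t["img"],cv2.COLOR_RGB2HSV)
f=lambda u,v,z:at_z(t,u,v,z)[:2]
def biggest(m,box):
    x0,y0,x1,y1=box;k=np.zeros_like(m);k[y0:y1,x0:x1]=m[y0:y1,x0:x1]
    cs,_=cv2.findContours(k,cv2.RETR_EXTERNAL,cv2.CHAIN_APPROX_NONE);return max(cs,key=cv2.contourArea)
def rect(c,z):
    P=np.array([f(u,v,z) for u,v in c[:,0,:]],np.float32)*1000
    r=cv2.minAreaRect(P);b=cv2.boxPoints(r);return np.round(r[0],1),np.round(r[1],1),r[2],b.round(1).tolist()
m=cv2.inRange(hsv,(18,90,120),(35,255,255)); print("pad",rect(biggest(m,(272,238,328,280)),.05))
m=cv2.inRange(hsv,(50,90,80),(70,255,255)); print("tray",rect(biggest(m,(340,200,420,310)),.004))
m=cv2.inRange(hsv,(0,0,110),(180,60,255)); print("base",rect(biggest(m,(118,196,215,250)),.012))
print("basepts",[ (1000*f(u/1.4,v/1.4,.012)).round(1).tolist() for u,v in((174,338),(282,343),(285,281))])
print("hook tri",tri(t,(163,211),s,(259,128.4)))
E
python3 m.py
```

```text
pad (array([469.1, -94.2]), array([32.9, 54.9]), 11.563446998596191, [[447.5, -70.69999694824219], [458.5, -124.4000015258789], [490.70001220703125, -117.80000305175781], [479.70001220703125, -64.0999984741211]])
tray (array([ 482.5, -309.1]), array([118.3, 188.6]), 82.73453521728516, [[381.3999938964844, -355.79998779296875], [568.5999755859375, -379.70001220703125], [583.5, -262.29998779296875], [396.3999938964844, -238.5]])
base (array([559.7, 257.9]), array([108. , 198.2]), 0.17459344863891602, [[505.3999938964844, 356.8999938964844], [506.0, 158.60000610351562], [614.0, 158.89999389648438], [613.4000244140625, 357.20001220703125]])
basepts [[507.8, 355.5], [505.8, 154.2], [623.7, 156.7]]
hook tri (array([0.56316593, 0.2145303 , 0.20169466]), np.float64(0.014408274704857877))
```

Brass padlock confirmed (top crop, body corners (105,135)–(268,225)). Hook bend is at side crop (615,562), with the tip on the left, towards the robot. The padlock and stand sizes check out: 55 x 33 mm and 201 x 118 mm. Next I'll get the neighbours' positions and overlay the hook model.

```bash
cat >> h.py <<'E'
from scipy.spatial.transform import Rotation as Ro
def Rt(az,tilt,sgn=1):
    a,t=np.radians([az,tilt]);z=np.array([np.cos(t)*np.cos(a),np.cos(t)*np.sin(a),-np.sin(t)])
    y=sgn*np.array([-np.sin(a),np.cos(a),0]);return np.c_[np.cross(y,z),y,z]
def to(g,R,back=0):
    "deltas to put grasp point at g (minus back along tool z)"
    o=ctrl.get_obs();C=Ro.from_euler("xyz",o["eef_rot"])
    p=np.asarray(g)-(.006+back)*R[:,2]
    rv=(Ro.from_matrix(R)*C.inv()).as_rotvec()
    print("t",o["time_s"],"dcm",(100*(p-o["ee_pos"])).round(2),"rv",rv.round(3),"rows",np.ceil(max(np.linalg.norm(p-o["ee_pos"])/.05,np.linalg.norm(rv)/.149)),"target",p.round(4))
def st():
    o=ctrl.get_obs();C=Ro.from_euler("xyz",o["eef_rot"]).as_matrix()
    print(round(o["time_s"],2),"p",o["ee_pos"].round(4),"grasp",(o["ee_pos"]+.006*C[:,2]).round(4),"z",C[:,2].round(3),"y",C[:,1].round(3),"q",o["qpos"].round(2),"F",o["force"].round(2),"w",round(o["grip_width"],4),"gf",round(o["grip_force"],1))
E
python3 - <<'E'
from h import *
t=ctrl.camera("top");s=ctrl.camera("side")
for n,p,z in(("turq",(365,342),.05),("decoy",(421,432),.05),("knob",(260,413),.055),("trayblk",(537,335),.04),("drill",(375,247),.04)):
    print(n,at_z(t,p[0]/1.4,p[1]/1.4,z).round(3))
O=np.array([.565,.212,.2]);B=Ro.from_euler("z",90.3,degrees=True).as_matrix()
pts=np.array([[0,0,44],[0,-15,20],[0,-10.6,5.5],[0,0,0],[0,11,5.5],[0,16,17]])/1000
out=[]
for c,x0,y0 in((t,120,170),(s,216,76)):
    im=cv2.resize(c["img"][y0:y0+60,x0:x0+80,::-1],(400,300),interpolation=cv2.INTER_CUBIC)
    for p in pts:
        q=(proj(c,O+B@p)-[x0,y0]+.5)*5; cv2.circle(im,tuple(int(v) for v in q),2,(255,0,0),-1)
    out.append(im)
cv2.imwrite("pics/hook.png",np.hstack(out))
for a,sg in((101.6,1),(101.6,-1)):to((.4695,-.094,.028),Rt(a,40,sg),.1)
E
```

```text
turq [ 0.508 -0.002  0.05 ]
decoy [ 0.353 -0.107  0.05 ]
knob [0.375 0.177 0.055]
trayblk [ 0.534 -0.314  0.04 ]
drill [ 0.689 -0.012  0.04 ]
t 0.4 dcm [ 35.15 -70.68 -13.42] rv [ 0.712 -0.744  1.871] rows 17.0 target [ 0.4858 -0.1735  0.0961]
t 0.4 dcm [ 35.15 -70.68 -13.42] rv [ 0.663  0.634 -1.047] rows 17.0 target [ 0.4858 -0.1735  0.0961]
```

View pics/hook.png

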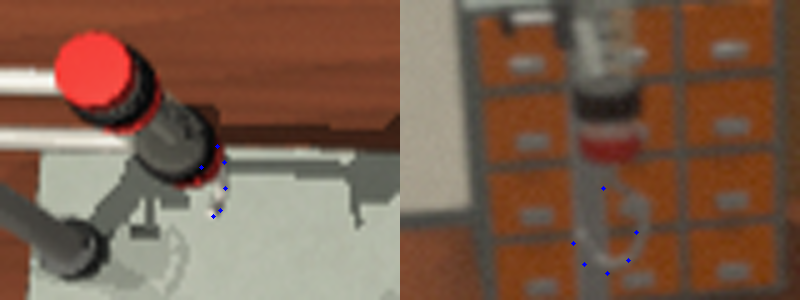

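The overlay puts the hook about 2 mm further in +x, at roughly (0.567, 0.212, 0.201). The black decoy stands on the padlock's robot side, so I'll grasp across the 30 mm thickness with the tool pointing +y and tilted 40° down.

>>> {"op": "apply_moves", "data": {
  "deltas": [
    [60, 2.36, -2.33, 0.7, 0, 0, 0],
    [60, 2.36, -2.33, 0.7, 0, 0, 0],
    [60, 2.36, -2.33, 0.7, 0, 0, 0],
    [60, 2.36, -2.33, 0.7, 0, 0, 0],
    [60, 2.36, -2.33, 0.7, 0, 0, 0],
    [60, 2.36, -2.33, 0.7, 0, 0, 0],
    [60, 2.36, -2.33, 0.7, 0, 0, 0],
    [60, 2.36, -2.33, 0.7, 0, 0, 0],
    [60, 2.36, -2.33, 0.7, 0, 0, 0],
    [60, 2.36, -2.33, 0.7, 0, 0, 0]
  ],
  "grip_force": 25
}}

```text
time_s: 1.4
ee_pos: [0.3711, 0.2992, 0.3008]
eef_rot: [3.141, 0.0, 2.895]
force: [1.4, 0.1, -0.9]
grip_width: 0.0719
grip_force: 0.0
```

>>> {"op": "apply_moves", "data": {
  "deltas": [
    [60, 0.3, -3.5, 0, 0.0474, 0.0453, -0.0748],
    [60, 0.3, -3.5, 0, 0.0474, 0.0453, -0.0748],
    [60, 0.3, -3.5, 0, 0.0474, 0.0453, -0.0748],
    [60, 0.3, -3.5, 0, 0.0474, 0.0453, -0.0748],
    [60, 0.3, -3.5, 0, 0.0474, 0.0453, -0.0748],
    [60, 0.3, -3.5, 0, 0.0474, 0.0453, -0.0748],
    [60, 0.3, -3.5, 0, 0.0474, 0.0453, -0.0748],
    [60, 0.3, -3.5, 0, 0.0474, 0.0453, -0.0748],
    [60, 0.3, -3.5, 0, 0.0474, 0.0453, -0.0748],
    [60, 0.3, -3.5, 0, 0.0474, 0.0453, -0.0748]
  ]
}}

```text
time_s: 2.4
ee_pos: [0.4003, -0.0512, 0.3007]
eef_rot: [3.013, -0.631, 2.158]
force: [-0.2, -0.4, 0.7]
grip_width: 0.0719
grip_force: 0.0
```

```bash
python3 -c "
from h import *
st();to((.4695,-.094,.028),Rt(101.6,40,-1),.1);to((.4695,-.094,.028),Rt(101.6,40,-1),.2)"
```

```text
2.4 p [ 0.4003 -0.0512  0.3007] grasp [ 0.399  -0.0479  0.2959] z [-0.218  0.558 -0.801] y [0.867 0.487 0.103] q [-0.47  0.15  1.65  0.43  1.82 -1.01] F [-0.24 -0.36  0.69] w 0.0719 gf 0.0
t 2.4 dcm [  8.56 -12.23 -20.45] rv [ 0.187  0.18  -0.295] rows 6.0 target [ 0.4858 -0.1735  0.0961]
t 2.4 dcm [ 10.1  -19.73 -14.03] rv [ 0.187  0.18  -0.295] rows 6.0 target [ 0.5012 -0.2486  0.1604]
```

>>> {"op": "apply_moves", "data": {
  "deltas": [
    [60, 1.26, -2.47, -1.75, 0.0234, 0.0225, -0.0369],
    [60, 1.26, -2.47, -1.75, 0.0234, 0.0225, -0.0369],
    [60, 1.26, -2.47, -1.75, 0.0234, 0.0225, -0.0369],
    [60, 1.26, -2.47, -1.75, 0.0234, 0.0225, -0.0369],
    [60, 1.26, -2.47, -1.75, 0.0234, 0.0225, -0.0369],
    [60, 1.26, -2.47, -1.75, 0.0234, 0.0225, -0.0369],
    [60, 1.26, -2.47, -1.75, 0.0234, 0.0225, -0.0369],
    [60, 1.26, -2.47, -1.75, 0.0234, 0.0225, -0.0369]
  ]
}}

```text
time_s: 3.2
ee_pos: [0.5015, -0.2483, 0.1596]
eef_rot: [3.141, -0.872, 1.775]
force: [-0.3, -0.0, 0.5]
grip_width: 0.0722
grip_force: 0.0
```

>>> {"op": "apply_moves", "data": {
  "deltas": [
    [60, -0.31, 1.5, -1.29, 0, 0, 0],
    [60, -0.31, 1.5, -1.29, 0, 0, 0],
    [60, -0.31, 1.5, -1.29, 0, 0, 0],
    [60, -0.31, 1.5, -1.29, 0, 0, 0],
    [60, -0.31, 1.5, -1.29, 0, 0, 0],
    [60, -0.31, 1.5, -1.29, 0, 0, 0],
    [60, -0.31, 1.5, -1.29, 0, 0, 0],
    [60, 0, 0, 0, 0, 0, 0]
  ]
}}

```text
time_s: 4.0
ee_pos: [0.4787, -0.1408, 0.069]
eef_rot: [-3.139, -0.873, 1.776]
force: [0.2, -0.2, 0.6]
grip_width: 0.072
grip_force: 0.0
```

```bash
python3 -c "
from h import *
st();to((.4695,-.094,.028),Rt(101.6,40,-1))
t=snap('top');s=snap('side')
f=lambda c,x,y,w,h:cv2.resize(c['img'][y:y+h,x:x+w,::-1],(400,400*h//w),interpolation=cv2.INTER_CUBIC)
cv2.imwrite('pics/g.png',np.hstack([f(t,250,220,120,90),f(s,170,200,160,120)]))"
```

```text
4.0 p [ 0.4787 -0.1408  0.069 ] grasp [ 0.4777 -0.1363  0.0651] z [-0.158  0.75  -0.643] y [ 0.979  0.205 -0.001] q [-0.62  0.73  1.51  0.54  1.62 -1.01] F [ 0.19 -0.24  0.58] w 0.072 gf 0.0
t 4.0 dcm [-0.82  4.23 -3.71] rv [ 0.    -0.001 -0.004] rows 2.0 target [ 0.4704 -0.0985  0.0319]
```

View pics/g.png

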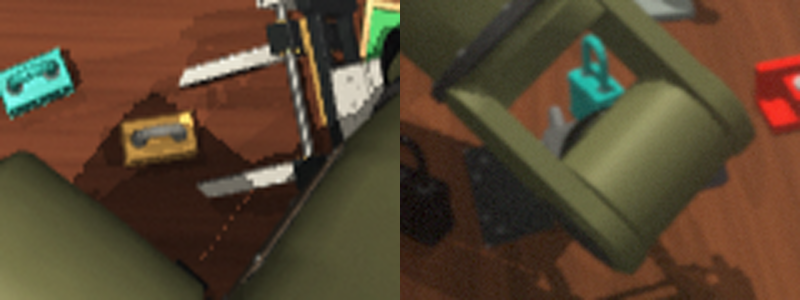

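The padlock at (158,137) lies between the two fingers, at (185,78) and (203,188), and is centred. I'll advance and close.

>>> {"op": "apply_moves", "data": {
  "deltas": [
    [60, -0.27, 1.41, -1.22, 0, 0, 0],
    [60, -0.27, 1.41, -1.22, 0, 0, 0],
    [60, -0.27, 1.41, -1.22, 0, 0, 0],
    [60, 0, 0, 0, 0, 0, 0],
    [130, 0, 0, 0, 0, 0, 0],
    [170, 0, 0, 0, 0, 0, 0],
    [200, 0, 0, 0, 0, 0, 0],
    [255, 0, 0, 0, 0, 0, 0],
    [255, 0, 0, 0, 0, 0, 0],
    [255, 0, 0, 0, 0, 0, 0]
  ],
  "grip_force": 25
}}

```text
time_s: 5.1
ee_pos: [0.4717, -0.1001, 0.0338]
eef_rot: [3.139, -0.87, 1.778]
force: [3.0, 0.8, 1.8]
grip_width: 0.0299
grip_force: 25.0
```

```bash
python3 -c "
from h import *
st()"
```

```text
5.1 p [ 0.4717 -0.1001  0.0338] grasp [ 0.4708 -0.0956  0.0299] z [-0.155  0.749 -0.645] y [0.979 0.204 0.002] q [-0.57  0.75  1.59  0.58  1.51 -1.03] F [3.02 0.75 1.76] w 0.0299 gf 25.0
```

>>> {"op": "apply_moves", "data": {
  "deltas": [
    [255, 0, 0, 0.3, 0, 0, 0],
    [255, 0, 0, 1.0, 0, 0, 0],
    [255, 0, 0, 2.0, 0, 0, 0],
    [255, 0, 0, 3.0, 0, 0, 0],
    [255, 0, 0, 3.0, 0, 0, 0],
    [255, 0, 0, 2.5, 0, 0, 0],
    [255, 0, 0, 2.0, 0, 0, 0],
    [255, 0, 0, 0, 0, 0, 0],
    [255, 0, 0, 0, 0, 0, 0]
  ],
  "grip_force": 30
}}

```text
time_s: 6.0
ee_pos: [0.4711, -0.0999, 0.1711]
eef_rot: [3.141, -0.87, 1.777]
force: [0.4, 0.3, -6.3]
grip_width: 0.0294
grip_force: 30.0
```

```bash
python3 -c "
from h import *
st();to((.500,.212-.0018,.1684),Rt(90.3,40,-1))"
```

```text
6.0 p [ 0.4711 -0.0999  0.1711] grasp [ 0.4701 -0.0954  0.1672] z [-0.156  0.748 -0.645] y [0.979 0.204 0.   ] q [-0.57  0.53  1.56  0.58  1.72 -0.9 ] F [ 0.41  0.26 -6.32] w 0.0294 gf 30.0
t 6.0 dcm [ 2.9  30.55  0.12] rv [ 0.002  0.001 -0.201] rows 7.0 target [0.5    0.2056 0.1723]
```

>>> {"op": "apply_moves", "data": {
  "deltas": [
    [255, 0.29, 1.5, 0, 0, 0, -0.0201],
    [255, 0.29, 3.0, 0, 0, 0, -0.0201],
    [255, 0.29, 3.5, 0, 0, 0, -0.0201],
    [255, 0.29, 3.5, 0, 0, 0, -0.0201],
    [255, 0.29, 3.5, 0, 0, 0, -0.0201],
    [255, 0.29, 3.5, 0, 0, 0, -0.0201],
    [255, 0.29, 3.5, 0, 0, 0, -0.0201],
    [255, 0.29, 3.5, 0, 0, 0, -0.0201],
    [255, 0.29, 3.0, 0, 0, 0, -0.0201],
    [255, 0.29, 2.05, 0.12, 0, 0, -0.0201]
  ]
}}

```text
time_s: 7.0
ee_pos: [0.499, 0.2078, 0.1713]
eef_rot: [-3.137, -0.871, 1.572]
force: [0.4, 0.2, -6.1]
grip_width: 0.0298
grip_force: 30.0
```

>>> {"op": "apply_moves", "data": {
  "deltas": [
    [255, 0, 0, 0, 0, 0, 0],
    [255, 0, 0, 0, 0, 0, 0],
    [255, 0, 0, 0, 0, 0, 0]
  ]
}}

```text
time_s: 7.3
ee_pos: [0.5001, 0.2051, 0.1721]
eef_rot: [-3.141, -0.87, 1.574]
force: [0.1, -0.1, -7.0]
grip_width: 0.0301
grip_force: 30.0
```

```bash
python3 -c "
from h import *
st();to((.500,.212-.0018,.1684),Rt(90.3,40,-1))
t=snap('top');s=snap('side')
f=lambda c,x,y,w,h:cv2.resize(c['img'][y:y+h,x:x+w,::-1],(400,400*h//w),interpolation=cv2.INTER_CUBIC)
cv2.imwrite('pics/e.png',np.hstack([f(t,120,170,80,100),f(s,196,60,80,100)]))"
```

```text
7.3 p [0.5001 0.2051 0.1721] grasp [0.5001 0.2097 0.1682] z [-0.004  0.765 -0.645] y [ 1.     0.004 -0.001] q [-0.04  0.37  1.8   0.95  1.23 -0.5 ] F [ 0.1  -0.13 -6.99] w 0.0301 gf 30.0
t 7.3 dcm [-0.01  0.05  0.02] rv [ 0.002 -0.001  0.001] rows 1.0 target [0.5    0.2056 0.1723]
```

View pics/e.png

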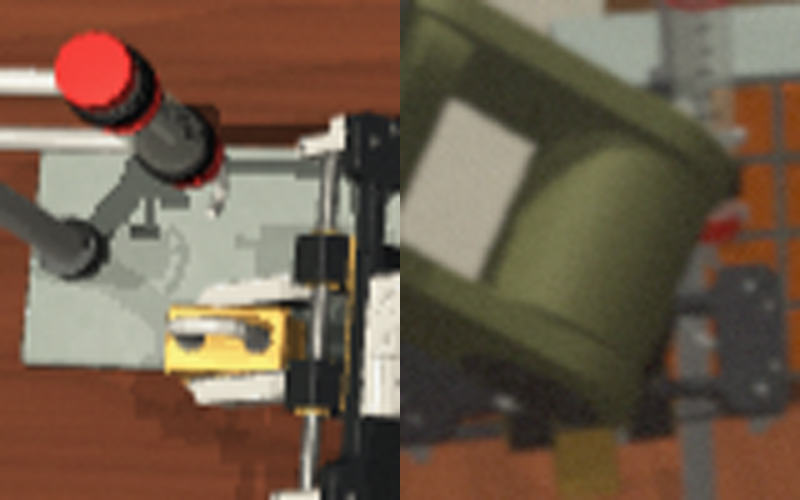

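The top view shows the padlock held upright, shackle arch at crop (223,326), hook tip at (217,212). The arm hides the side view. I'll compare the two positions numerically in the same camera.

```bash
python3 -c "
from h import *
t=ctrl.camera('top')
print('bar',at_z(t,164.1,234.7,.2343),'legs',at_z(t,120+187/5-.5,170+342/5-.5,.19),at_z(t,120+259/5-.5,170+342/5-.5,.19),'tip',at_z(t,162.9,211.9,.2205))
print('bar pred px',(proj(t,(.5001,.2115,.2343))-[120,170]+.5)*5,'body corners pred',[((proj(t,(.5001+a,.2115+b,.1883))-[120,170]+.5)*5).round() for a,b in((.015,.027),(.015,-.027),(-.015,.027),(-.015,-.027))])
print('tip pred', [((proj(t,np.array([.567,.212,.201])+np.array(p))-[120,170]+.5)*5).round() for p in((0,0,0),(-.016,0,.017))])
"
```

```text
bar [0.49754085 0.19942667 0.2343    ] legs [0.49600608 0.22576272 0.19      ] [0.49718913 0.19339475 0.19      ] tip [0.55021191 0.20970164 0.2205    ]
bar pred px [195.67092484 319.14200607] body corners pred [array([163., 300.]), array([283., 304.]), array([158., 366.]), array([277., 370.])]
tip pred [array([225., 184.]), array([213., 211.])]
```

Camera and robot frames agree: y is aligned within 1 mm and the hook is about 68 mm ahead in x. The bar rides 29 mm above the hook origin, inside the mouth (23.5–36 mm). Moving in.

>>> {"op": "apply_moves", "data": {
  "deltas": [
    [255, 0.6, 0, 0, 0, 0, 0],
    [255, 1.0, 0, 0, 0, 0, 0],
    [255, 1.0, 0, 0, 0, 0, 0],
    [255, 1.0, 0, 0, 0, 0, 0],
    [255, 0.6, 0, 0, 0, 0, 0],
    [255, 0, 0, 0, 0, 0, 0]
  ]
}}

```text
time_s: 8.05
ee_pos: [0.543, 0.2055, 0.1725]
eef_rot: [3.14, -0.871, 1.576]
force: [0.2, -0.5, -6.4]
grip_width: 0.0298
grip_force: 30.0
```

>>> {"op": "apply_moves", "data": {
  "deltas": [
    [255, 0.4, 0, 0, 0, 0, 0],
    [255, 0.6, 0, 0, 0, 0, 0],
    [255, 0.6, 0, 0, 0, 0, 0],
    [255, 0.6, 0, 0, 0, 0, 0],
    [255, 0.4, 0, 0, 0, 0, 0],
    [255, 0, 0, 0, 0, 0, 0],
    [255, 0, 0, 0, 0, 0, 0]
  ]
}}

```text
time_s: 8.75
ee_pos: [0.5683, 0.2055, 0.1726]
eef_rot: [3.141, -0.871, 1.576]
force: [-0.6, -0.8, -6.9]
grip_width: 0.0297
grip_force: 30.0
```

```bash
python3 -c "
from h import *
st()
t=snap('top');s=snap('side');st()
f=lambda c,x,y,w,h:cv2.resize(c['img'][y:y+h,x:x+w,::-1],(400,400*h//w),interpolation=cv2.INTER_CUBIC)
cv2.imwrite('pics/i.png',np.hstack([f(t,130,180,60,75),f(s,216,60,80,100)]))"
```

```text
8.75 p [0.5683 0.2055 0.1726] grasp [0.5683 0.2101 0.1688] z [-0.003  0.765 -0.644] y [1.    0.005 0.001] q [-0.03  0.5   1.6   0.93  1.26 -0.44] F [-0.61 -0.81 -6.91] w 0.0297 gf 30.0
8.85 p [0.5682 0.2055 0.1727] grasp [0.5682 0.2101 0.1688] z [-0.003  0.765 -0.644] y [1.    0.005 0.001] q [-0.03  0.5   1.6   0.93  1.26 -0.44] F [ 0.55 -0.42 -6.54] w 0.03 gf 30.0
```

View pics/i.png

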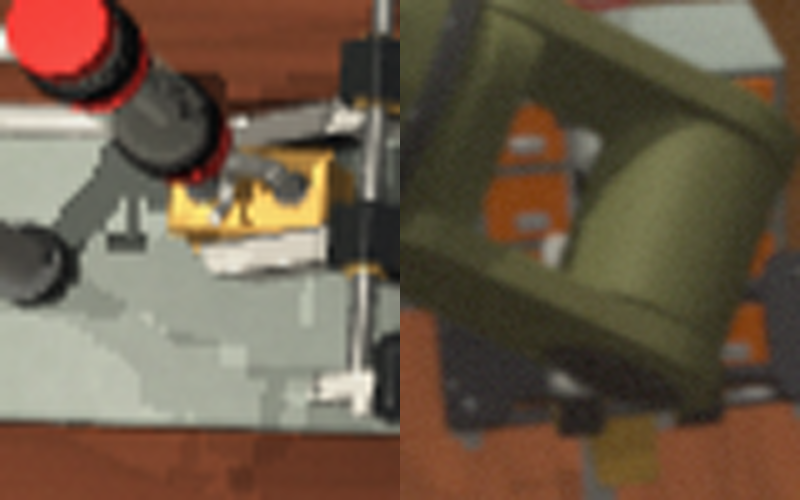

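The hook tip at top crop (222,215) now shows through the shackle on the robot side of the bar, with no contact force. Lowering.

>>> {"op": "apply_moves", "data": {
  "deltas": [
    [255, 0, 0, -0.3, 0, 0, 0],
    [255, 0, 0, -0.4, 0, 0, 0],
    [255, 0, 0, -0.4, 0, 0, 0],
    [255, 0, 0, -0.4, 0, 0, 0],
    [255, 0, 0, -0.4, 0, 0, 0],
    [255, 0, 0, -0.3, 0, 0, 0],
    [255, 0, 0, -0.3, 0, 0, 0],
    [255, 0, 0, -0.3, 0, 0, 0],
    [255, 0, 0, -0.3, 0, 0, 0],
    [255, 0, 0, -0.3, 0, 0, 0]
  ]
}}

```text
time_s: 9.85
ee_pos: [0.5684, 0.2056, 0.1386]
eef_rot: [3.14, -0.871, 1.577]
force: [-0.6, -0.8, -5.3]
grip_width: 0.0297
grip_force: 30.0
```

>>> {"op": "apply_moves", "data": {
  "deltas": [
    [255, 0, 0, -0.3, 0, 0, 0],
    [255, 0, 0, -0.4, 0, 0, 0],
    [255, 0, 0, -0.4, 0, 0, 0],
    [255, 0, 0, -0.3, 0, 0, 0],
    [255, 0, 0, -0.2, 0, 0, 0],
    [255, 0, 0, 0, 0, 0, 0],
    [255, 0, 0, 0, 0, 0, 0]
  ]
}}

```text
time_s: 10.55
ee_pos: [0.5684, 0.2055, 0.1228]
eef_rot: [3.14, -0.871, 1.577]
force: [-0.2, 0.1, -3.1]
grip_width: 0.0299
grip_force: 30.0
```

```bash
cat >> h.py <<'E'
def avgF(n=16):
    F=[]
    for i in range(n): ctrl.camera("top");F.append(ctrl.get_obs()["force"])
    F=np.array(F);print("avgF",F.mean(0).round(2),"sem",(F.std(0)/n**.5).round(2))
E
python3 -c "
from h import *
st();avgF();st()"
```

```text
10.55 p [0.5684 0.2055 0.1228] grasp [0.5684 0.2101 0.119 ] z [-0.003  0.765 -0.644] y [1.    0.005 0.001] q [-0.03  0.57  1.63  0.96  1.21 -0.53] F [-0.2   0.13 -3.15] w 0.0299 gf 30.0
avgF [-0.73  0.35 -3.55] sem [0.12 0.09 0.15]
11.35 p [0.5684 0.2055 0.1228] grasp [0.5684 0.2101 0.1189] z [-0.003  0.765 -0.644] y [1.    0.005 0.001] q [-0.03  0.57  1.63  0.96  1.21 -0.53] F [-0.61  0.44 -2.5 ] w 0.03 gf 30.0
```

The scale has begun to carry the load (−6.5 to −3.5 N). Continuing.

>>> {"op": "apply_moves", "data": {
  "deltas": [
    [255, 0, 0, -0.2, 0, 0, 0],
    [255, 0, 0, -0.35, 0, 0, 0],
    [255, 0, 0, -0.35, 0, 0, 0],
    [255, 0, 0, -0.35, 0, 0, 0],
    [255, 0, 0, -0.35, 0, 0, 0],
    [255, 0, 0, -0.35, 0, 0, 0],
    [255, 0, 0, -0.35, 0, 0, 0],
    [255, 0, 0, -0.3, 0, 0, 0],
    [255, 0, 0, -0.2, 0, 0, 0],
    [255, 0, 0, 0, 0, 0, 0]
  ]
}}

```text
time_s: 12.35
ee_pos: [0.5684, 0.2055, 0.0946]
eef_rot: [3.141, -0.871, 1.576]
force: [-0.6, 0.5, -1.4]
grip_width: 0.0296
grip_force: 30.0
```

```bash
python3 -c "
from h import *
ctrl.camera('top');ctrl.camera('top');avgF(24);st()
t=snap('top');s=snap('side')
f=lambda c,x,y,w,h:cv2.resize(c['img'][y:y+h,x:x+w,::-1],(400,400*h//w),interpolation=cv2.INTER_CUBIC)
cv2.imwrite('pics/l.png',np.hstack([f(t,130,180,60,75),f(s,206,30,88,110)]))"
```

```text
avgF [-0.75  0.61 -0.82] sem [0.09 0.11 0.08]
13.65 p [0.5684 0.2055 0.0947] grasp [0.5683 0.2101 0.0909] z [-0.003  0.765 -0.644] y [1.    0.005 0.001] q [-0.03  0.62  1.63  0.97  1.18 -0.57] F [-0.11  1.12 -0.36] w 0.0301 gf 30.0
```

View pics/l.png

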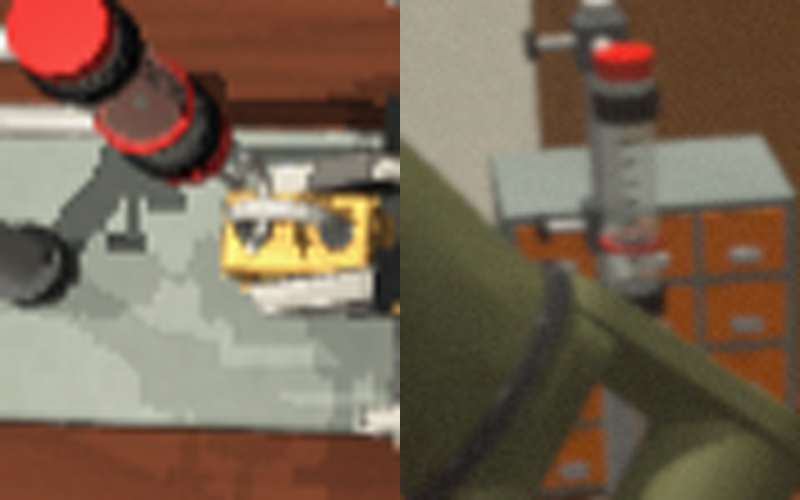

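The pointer ring is visible in the side view at crop (630,242). −0.8 N is still on the gripper, with small side forces from a 1–1.5 mm misalignment. I'll lower 7 mm while centring, then take an average.

>>> {"op": "apply_moves", "data": {
  "deltas": [
    [255, -0.04, 0.04, -0.15, 0, 0, 0],
    [255, -0.04, 0.05, -0.2, 0, 0, 0],
    [255, -0.04, 0.05, -0.2, 0, 0, 0],
    [255, 0, 0, -0.15, 0, 0, 0],
    [255, 0, 0, 0, 0, 0, 0],
    [255, 0, 0, 0, 0, 0, 0]
  ]
}}

```text
time_s: 14.35
ee_pos: [0.5674, 0.2069, 0.0878]
eef_rot: [3.14, -0.871, 1.576]
force: [4.7, -0.9, -0.2]
grip_width: 0.0296
grip_force: 30.0
```

```bash
python3 -c "
from h import *
avgF(40);st();print(ctrl.get_obs()['moment'])"
```

```text
avgF [ 5.12 -0.86 -0.34] sem [0.08 0.09 0.08]
16.35 p [0.5674 0.2069 0.0879] grasp [0.5673 0.2115 0.084 ] z [-0.003  0.765 -0.644] y [1.    0.004 0.001] q [-0.03  0.63  1.64  0.98  1.17 -0.58] F [ 4.46 -1.27 -0.73] w 0.0297 gf 30.0
[-0.46034036 -0.26007623 -0.69117536]
```

Side force rose, so the x shift was too much. Moving back.

>>> {"op": "apply_moves", "data": {
  "deltas": [
    [255, 0.05, -0.03, 0, 0, 0, 0],
    [255, 0.05, -0.02, 0, 0, 0, 0],
    [255, 0, 0, 0, 0, 0, 0],
    [255, 0, 0, 0, 0, 0, 0]
  ]
}}

```text
time_s: 16.75
ee_pos: [0.5678, 0.2067, 0.0876]
eef_rot: [3.141, -0.871, 1.577]
force: [-0.8, 3.7, -0.7]
grip_width: 0.0303
grip_force: 30.0
```

```bash
python3 -c "
from h import *
avgF(40);st();print(ctrl.get_obs()['moment'])"
```

```text
avgF [-2.73  3.88 -0.12] sem [0.13 0.09 0.08]
18.75 p [0.5681 0.2064 0.0877] grasp [0.5681 0.211  0.0839] z [-0.003  0.765 -0.644] y [1.    0.005 0.001] q [-0.03  0.63  1.63  0.98  1.17 -0.58] F [-2.79  4.72  0.04] w 0.0296 gf 30.0
[-0.21735895  0.26532563  0.42867869]
```

>>> {"op": "apply_moves", "data": {
  "deltas": [
    [255, -0.03, 0.03, -0.1, 0, 0, 0],
    [255, 0, 0, -0.1, 0, 0, 0],
    [255, 0, 0, 0, 0, 0, 0]
  ]
}}

```text
time_s: 19.05
ee_pos: [0.568, 0.2066, 0.0856]
eef_rot: [3.14, -0.87, 1.576]
force: [-1.6, 1.9, 0.6]
grip_width: 0.0302
grip_force: 30.0
```

>>> {"op": "apply_moves", "data": {
  "deltas": [
    [255, 0, 0, 0, 0, 0, 0],
    [255, 0, 0, 0, 0, 0, 0],
    [255, 0, 0, 0, 0, 0, 0]
  ],
  "grip_force": 8
}}

```text
time_s: 19.35
ee_pos: [0.568, 0.2066, 0.0858]
eef_rot: [3.14, -0.87, 1.576]
force: [-1.1, 1.2, 0.1]
grip_width: 0.0302
grip_force: 8.0
```

```bash
cat >> h.py <<'E'
def ring():
    "pointer ring centre in the side view, px"
    c=ctrl.camera("side");x0,y0,x1,y1=238,30,270,110
    h=cv2.cvtColor(c["img"][y0:y1,x0:x1],cv2.COLOR_RGB2HSV).astype(int)
    m=((h[...,0]<8)|(h[...,0]>170))&(h[...,1]>110)&(h[...,2]>90)
    r=m.sum(1);return np.round([(i+y0,n) for i,n in enumerate(r) if n>3],1).tolist()
E
python3 -c "
from h import *
avgF(30);st();print(ring())"
```

```text
avgF [-0.35 -0.24  0.14] sem [0.12 0.11 0.09]
20.85 p [0.5679 0.2067 0.0858] grasp [0.5679 0.2113 0.0819] z [-0.003  0.765 -0.644] y [1.    0.005 0.001] q [-0.03  0.63  1.64  0.98  1.17 -0.59] F [ 0.76 -0.63 -0.08] w 0.0298 gf 8.0
[[39, 9], [40, 11], [41, 14], [42, 14], [43, 14], [44, 12], [45, 12], [46, 12], [47, 8], [86, 5], [87, 11], [88, 12]]
```

Side forces are relaxed and Fz ≈ 0, so the scale carries the whole weight. Releasing gently.

>>> {"op": "apply_moves", "data": {
  "deltas": [
    [255, 0, 0, 0, 0, 0, 0],
    [255, 0, 0, 0, 0, 0, 0],
    [168, 0, 0, 0, 0, 0, 0],
    [160, 0, 0, 0, 0, 0, 0],
    [140, 0, 0, 0, 0, 0, 0],
    [100, 0, 0, 0, 0, 0, 0],
    [40, 0, 0, 0, 0, 0, 0],
    [0, 0, 0, 0, 0, 0, 0]
  ],
  "grip_force": 3
}}

```text
time_s: 21.7
ee_pos: [0.5679, 0.2067, 0.0857]
eef_rot: [3.14, -0.871, 1.576]
force: [-0.1, -0.4, -0.2]
grip_width: 0.0632
grip_force: 0.0
```

```bash
python3 -c "
from h import *
st();print(ring());avgF(10);print(ring())
t=snap('top');s=snap('side')
f=lambda c,x,y,w,h:cv2.resize(c['img'][y:y+h,x:x+w,::-1],(400,400*h//w),interpolation=cv2.INTER_CUBIC)
cv2.imwrite('pics/r.png',np.hstack([f(t,130,180,60,75),f(s,206,30,88,110)]));st()"
```

```text
21.7 p [0.5679 0.2067 0.0857] grasp [0.5678 0.2113 0.0819] z [-0.003  0.765 -0.644] y [1.    0.005 0.001] q [-0.03  0.63  1.64  0.98  1.17 -0.59] F [-0.13 -0.45 -0.23] w 0.0632 gf 0.0
[[39, 8], [40, 11], [41, 14], [42, 14], [43, 14], [44, 12], [45, 12], [46, 11], [47, 9], [85, 4], [86, 5], [87, 11], [88, 12]]
avgF [ 0.02 -0.18  0.18] sem [0.17 0.14 0.15]
[[39, 9], [40, 11], [41, 14], [42, 14], [43, 14], [44, 12], [45, 12], [46, 12], [47, 9], [86, 5], [87, 9], [88, 12], [89, 4]]
22.4 p [0.5679 0.2067 0.0858] grasp [0.5679 0.2113 0.0819] z [-0.003  0.765 -0.644] y [1.    0.005 0.001] q [-0.03  0.63  1.64  0.98  1.17 -0.59] F [-0.48  0.35  0.32] w 0.0941 gf 0.0
```

View pics/r.png

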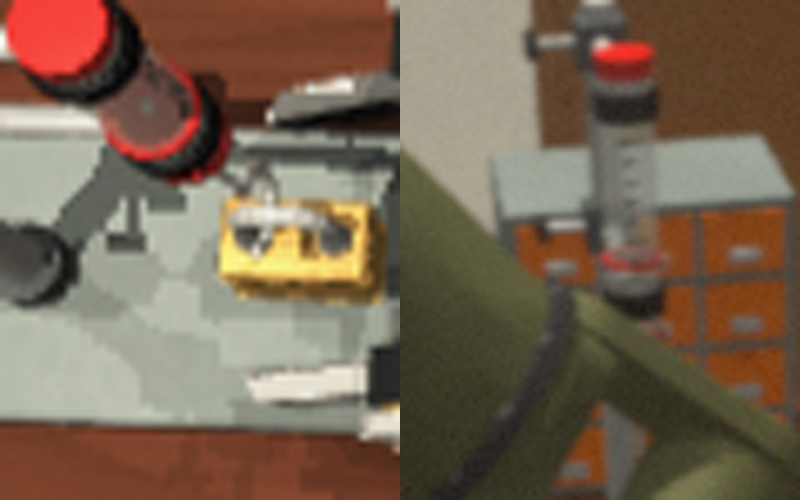

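The padlock hangs free: body at top crop (300,240), fingers well clear at (330,95) and (310,385), pointer steady at side row 87. Waiting for it to stand still.

>>> {"op": "apply_moves", "data": {
  "deltas": [
    [0, 0, 0, 0, 0, 0, 0],
    [0, 0, 0, 0, 0, 0, 0],
    [0, 0, 0, 0, 0, 0, 0],
    [0, 0, 0, 0, 0, 0, 0],
    [0, 0, 0, 0, 0, 0, 0],
    [0, 0, 0, 0, 0, 0, 0],
    [0, 0, 0, 0, 0, 0, 0],
    [0, 0, 0, 0, 0, 0, 0],
    [0, 0, 0, 0, 0, 0, 0],
    [0, 0, 0, 0, 0, 0, 0]
  ]
}}

```text
time_s: 23.4
ee_pos: [0.5679, 0.2067, 0.0858]
eef_rot: [3.14, -0.871, 1.576]
force: [0.5, -0.5, 0.7]
grip_width: 0.0939
grip_force: 0.0
```

>>> {"op": "apply_moves", "data": {
  "deltas": [
    [0, 0, 0, 0, 0, 0, 0],
    [0, 0, 0, 0, 0, 0, 0],
    [0, 0, 0, 0, 0, 0, 0],
    [0, 0, 0, 0, 0, 0, 0],
    [0, 0, 0, 0, 0, 0, 0],
    [0, 0, 0, 0, 0, 0, 0],
    [0, 0, 0, 0, 0, 0, 0],
    [0, 0, 0, 0, 0, 0, 0],
    [0, 0, 0, 0, 0, 0, 0],
    [0, 0, 0, 0, 0, 0, 0]
  ]
}}

```text
time_s: 24.4
ee_pos: [0.5679, 0.2067, 0.0858]
eef_rot: [3.14, -0.871, 1.576]
force: [-0.1, 1.1, -0.4]
grip_width: 0.0941
grip_force: 0.0
```

```bash
python3 -c "
from h import *
P=None;R=[]
for i in range(20):
    c=ctrl.camera('side')['img'][80:95,244:266].astype(float)
    if P is not None:R.append(round(float(abs(c-P).mean()),2))
    P=c
print(R,ring());st()
t=ctrl.camera('top');h=cv2.cvtColor(t['img'],cv2.COLOR_RGB2HSV)
m=cv2.inRange(h,(18,90,170),(35,255,255))[180:255,130:190]
c=max(cv2.findContours(m,0,1)[0],key=cv2.contourArea)
P=np.array([at_z(t,u+130,v+180,.102)[:2]*1000 for u,v in c[:,0]],np.float32);print(cv2.minAreaRect(P))"
```

```text
Traceback (most recent call last):
ValueError: 200 camera calls are used up
```

That averaging used up the camera calls, so I'll finish on force and kinematics. Waiting a few more seconds.

>>> {"op": "apply_moves", "data": {
  "deltas": [
    [0, 0, 0, 0, 0, 0, 0],
    [0, 0, 0, 0, 0, 0, 0],
    [0, 0, 0, 0, 0, 0, 0],
    [0, 0, 0, 0, 0, 0, 0],
    [0, 0, 0, 0, 0, 0, 0],
    [0, 0, 0, 0, 0, 0, 0],
    [0, 0, 0, 0, 0, 0, 0],
    [0, 0, 0, 0, 0, 0, 0],
    [0, 0, 0, 0, 0, 0, 0],
    [0, 0, 0, 0, 0, 0, 0]
  ]
}}

```text
time_s: 26.2
ee_pos: [0.5678, 0.2067, 0.0857]
eef_rot: [3.14, -0.871, 1.576]
force: [-1.0, -0.2, -0.1]
grip_width: 0.0942
grip_force: 0.0
```

>>> {"op": "apply_moves", "data": {
  "deltas": [
    [0, 0, 0, 0, 0, 0, 0],
    [0, 0, 0, 0, 0, 0, 0],
    [0, 0, 0, 0, 0, 0, 0],
    [0, 0, 0, 0, 0, 0, 0],
    [0, 0, 0, 0, 0, 0, 0],
    [0, 0, 0, 0, 0, 0, 0],
    [0, 0, 0, 0, 0, 0, 0],
    [0, 0, 0, 0, 0, 0, 0],
    [0, 0, 0, 0, 0, 0, 0],
    [0, 0, 0, 0, 0, 0, 0]
  ]
}}

```text
time_s: 27.2
ee_pos: [0.5679, 0.2067, 0.0858]
eef_rot: [3.14, -0.871, 1.576]
force: [0.4, -0.1, -1.1]
grip_width: 0.0939
grip_force: 0.0
```

>>> {"op": "apply_moves", "data": {
  "deltas": [
    [0, 0, 0, 0, 0, 0, 0],
    [0, 0, 0, 0, 0, 0, 0],
    [0, 0, 0, 0, 0, 0, 0],
    [0, 0, 0, 0, 0, 0, 0],
    [0, 0, 0, 0, 0, 0, 0],
    [0, 0, 0, 0, 0, 0, 0],
    [0, 0, 0, 0, 0, 0, 0],
    [0, 0, 0, 0, 0, 0, 0],
    [0, 0, 0, 0, 0, 0, 0],
    [0, 0, 0, 0, 0, 0, 0]
  ]
}}

```text
time_s: 28.2
ee_pos: [0.5679, 0.2067, 0.0857]
eef_rot: [3.14, -0.871, 1.576]
force: [-0.3, -0.9, 0.7]
grip_width: 0.0938
grip_force: 0.0
```

>>> {"op": "apply_moves", "data": {
  "deltas": [
    [0, 0, 0, 0, 0, 0, 0],
    [0, 0, 0, 0, 0, 0, 0],
    [0, 0, 0, 0, 0, 0, 0],
    [0, 0, 0, 0, 0, 0, 0],
    [0, 0, 0, 0, 0, 0, 0],
    [0, 0, 0, 0, 0, 0, 0],
    [0, 0, 0, 0, 0, 0, 0],
    [0, 0, 0, 0, 0, 0, 0],
    [0, 0, 0, 0, 0, 0, 0],
    [0, 0, 0, 0, 0, 0, 0]
  ]
}}

```text
time_s: 29.2
ee_pos: [0.5679, 0.2067, 0.0857]
eef_rot: [3.14, -0.871, 1.576]
force: [0.3, -0.5, -0.1]
grip_width: 0.094
grip_force: 0.0
```

>>> {"op": "apply_moves", "data": {
  "deltas": [
    [80, 0, 0, 0, 0, 0, 0],
    [120, 0, 0, 0, 0, 0, 0],
    [145, 0, 0, 0, 0, 0, 0],
    [155, 0, 0, 0, 0, 0, 0],
    [160, 0, 0, 0, 0, 0, 0],
    [164, 0, 0, 0, 0, 0, 0],
    [168, 0, 0, 0, 0, 0, 0],
    [172, 0, 0, 0, 0, 0, 0],
    [178, 0, 0, 0, 0, 0, 0],
    [255, 0, 0, 0, 0, 0, 0]
  ],
  "grip_force": 5
}}

```text
time_s: 30.2
ee_pos: [0.5679, 0.2067, 0.0858]
eef_rot: [3.14, -0.871, 1.576]
force: [-0.6, 0.1, -0.1]
grip_width: 0.0301
grip_force: 5.0
```

>>> {"op": "apply_moves", "data": {
  "deltas": [
    [255, 0, 0, 0, 0, 0, 0],
    [255, 0, 0, 0, 0, 0, 0],
    [255, 0, 0, 0, 0, 0, 0]
  ],
  "grip_force": 30
}}

```text
time_s: 30.5
ee_pos: [0.5679, 0.2067, 0.0857]
eef_rot: [3.14, -0.871, 1.576]
force: [-0.5, 0.0, 0.0]
grip_width: 0.03
grip_force: 30.0
```

```bash
python3 -c "
from h import *
st()"
```

```text
30.5 p [0.5679 0.2067 0.0857] grasp [0.5678 0.2113 0.0819] z [-0.003  0.765 -0.644] y [1.    0.005 0.001] q [-0.03  0.63  1.64  0.98  1.17 -0.59] F [-0.53  0.02  0.03] w 0.03 gf 30.0
```

Regrasped at 30 mm with no side force. Raising slowly to the entry height, 8.65 cm.

>>> {"op": "apply_moves", "data": {
  "deltas": [
    [255, 0, 0, 0.2, 0, 0, 0],
    [255, 0, 0, 0.35, 0, 0, 0],
    [255, 0, 0, 0.4, 0, 0, 0],
    [255, 0, 0, 0.4, 0, 0, 0],
    [255, 0, 0, 0.4, 0, 0, 0],
    [255, 0, 0, 0.4, 0, 0, 0],
    [255, 0, 0, 0.4, 0, 0, 0],
    [255, 0, 0, 0.4, 0, 0, 0],
    [255, 0, 0, 0.4, 0, 0, 0],
    [255, 0, 0, 0.4, 0, 0, 0]
  ]
}}

```text
time_s: 31.5
ee_pos: [0.5678, 0.2067, 0.1234]
eef_rot: [3.141, -0.87, 1.576]
force: [0.9, 0.4, -2.8]
grip_width: 0.0297
grip_force: 30.0
```

>>> {"op": "apply_moves", "data": {
  "deltas": [
    [255, 0, 0, 0.4, 0, 0, 0],
    [255, 0, 0, 0.4, 0, 0, 0],
    [255, 0, 0, 0.4, 0, 0, 0],
    [255, 0, 0, 0.4, 0, 0, 0],
    [255, 0, 0, 0.4, 0, 0, 0],
    [255, 0, 0, 0.3, 0, 0, 0],
    [255, 0, 0, 0.2, 0, 0, 0],
    [255, 0, 0, 0.2, 0, 0, 0],
    [255, 0, 0, 0.2, 0, 0, 0],
    [255, 0, 0, 0.2, 0, 0, 0]
  ]
}}

```text
time_s: 32.5
ee_pos: [0.5678, 0.2067, 0.1542]
eef_rot: [3.141, -0.87, 1.576]
force: [-0.7, 0.2, -5.2]
grip_width: 0.0299
grip_force: 30.0
```

>>> {"op": "apply_moves", "data": {
  "deltas": [
    [255, 0, 0, 0.3, 0, 0, 0],
    [255, 0, 0, 0.4, 0, 0, 0],
    [255, 0, 0, 0.4, 0, 0, 0],
    [255, 0, 0, 0.4, 0, 0, 0],
    [255, 0, 0, 0.3, 0, 0, 0],
    [255, 0, 0, 0, 0, 0, 0],
    [255, 0, 0, 0, 0, 0, 0],
    [255, 0, 0, 0, 0, 0, 0],
    [255, 0, 0, 0, 0, 0, 0]
  ]
}}

```text
time_s: 33.4
ee_pos: [0.5678, 0.2067, 0.1721]
eef_rot: [3.141, -0.871, 1.576]
force: [0.0, 0.4, -6.8]
grip_width: 0.0304
grip_force: 30.0
```

```bash
python3 -c "
from h import *
st()"
```

```text
33.4 p [0.5678 0.2067 0.1721] grasp [0.5678 0.2113 0.1682] z [-0.003  0.765 -0.644] y [1.    0.005 0.   ] q [-0.03  0.5   1.6   0.93  1.26 -0.44] F [ 0.02  0.4  -6.8 ] w 0.0304 gf 30.0
```

>>> {"op": "apply_moves", "data": {
  "deltas": [
    [255, -0.4, 0, 0, 0, 0, 0],
    [255, -0.6, 0, 0, 0, 0, 0],
    [255, -0.8, 0, 0, 0, 0, 0],
    [255, -1.0, 0, 0, 0, 0, 0],
    [255, -1.2, 0, 0, 0, 0, 0],
    [255, -1.2, 0, 0, 0, 0, 0],
    [255, -1.2, 0, 0, 0, 0, 0],
    [255, -1.2, 0, 0, 0, 0, 0],
    [255, -0.4, -0.5, 0.5, 0, 0, 0],
    [255, 0, -1.0, 1.0, 0, 0, 0]
  ]
}}

```text
time_s: 34.4
ee_pos: [0.4871, 0.1915, 0.1876]
eef_rot: [3.142, -0.871, 1.576]
force: [0.9, -0.0, -5.7]
grip_width: 0.0296
grip_force: 30.0
```

>>> {"op": "apply_moves", "data": {
  "deltas": [
    [255, -0.1, -2.0, 1.0, 0, 0, -0.085],
    [255, -0.1, -2.5, 1.0, 0, 0, -0.085],
    [255, -0.1, -2.5, 1.0, 0, 0, -0.085],
    [255, -0.1, -2.5, 1.0, 0, 0, -0.085],
    [255, -0.1, -2.5, 0, 0, 0, -0.085],
    [255, -0.1, -2.5, 0, 0, 0, -0.085],
    [255, -0.1, -2.5, 0, 0, 0, -0.085],
    [255, -0.1, -2.5, 0, 0, 0, -0.085],
    [255, -0.1, -2.5, 0, 0, 0, -0.085],
    [255, -0.1, -2.5, 0, 0, 0, -0.085]
  ]
}}

```text
time_s: 35.4
ee_pos: [0.4778, -0.0551, 0.2283]
eef_rot: [3.138, -0.871, 0.724]
force: [-0.2, 0.2, -6.5]
grip_width: 0.0298
grip_force: 30.0
```

```bash
python3 -c "
from h import *
st();to((.433,-.303,.0345+.08),Rt(-7.3,40,-1))"
```

```text
35.4 p [ 0.4778 -0.0551  0.2283] grasp [ 0.4813 -0.0521  0.2245] z [ 0.575  0.504 -0.644] y [ 0.66  -0.751  0.002] q [-0.59  0.03  2.07  1.02  1.05 -0.28] F [-0.19  0.22 -6.48] w 0.0298 gf 30.0
t 35.4 dcm [ -4.94 -24.73 -11.  ] rv [ 0.002 -0.001 -0.849] rows 6.0 target [ 0.4284 -0.3024  0.1184]
```

>>> {"op": "apply_moves", "data": {
  "deltas": [
    [255, -0.49, -2.47, 0, 0, 0, -0.085],
    [255, -0.49, -2.47, 0, 0, 0, -0.085],
    [255, -0.49, -2.47, 0, 0, 0, -0.085],
    [255, -0.49, -2.47, 0, 0, 0, -0.085],
    [255, -0.49, -2.47, 0, 0, 0, -0.085],
    [255, -0.49, -2.47, 0, 0, 0, -0.085],
    [255, -0.49, -2.47, 0, 0, 0, -0.085],
    [255, -0.49, -2.47, 0, 0, 0, -0.085],
    [255, -0.49, -2.47, 0, 0, 0, -0.085],
    [255, -0.49, -2.47, 0, 0, 0, -0.085]
  ]
}}

```text
time_s: 36.4
ee_pos: [0.4283, -0.3019, 0.2283]
eef_rot: [3.14, -0.872, -0.127]
force: [1.1, 0.3, -6.6]
grip_width: 0.0296
grip_force: 30.0
```

>>> {"op": "apply_moves", "data": {
  "deltas": [
    [255, 0, 0, -1.5, 0, 0, 0],
    [255, 0, 0, -2.5, 0, 0, 0],
    [255, 0, 0, -2.5, 0, 0, 0],
    [255, 0, 0, -2.5, 0, 0, 0],
    [255, 0, 0, -2.0, 0, 0, 0],
    [255, 0, 0, 0, 0, 0, 0],
    [255, 0, 0, 0, 0, 0, 0]
  ]
}}

```text
time_s: 37.1
ee_pos: [0.4291, -0.301, 0.1183]
eef_rot: [3.14, -0.872, -0.124]
force: [-0.1, -0.0, -5.9]
grip_width: 0.03
grip_force: 30.0
```

```bash
python3 -c "
from h import *
st();to((.433,-.303,.0345),Rt(-7.3,40,-1))"
```

```text
37.1 p [ 0.4291 -0.301   0.1183] grasp [ 0.4336 -0.3016  0.1145] z [ 0.759 -0.096 -0.643] y [-0.125 -0.992  0.001] q [-0.95  0.23  2.18  1.48  0.6  -0.5 ] F [-0.14 -0.05 -5.87] w 0.03 gf 30.0
t 37.1 dcm [-0.06 -0.14 -8.  ] rv [ 0.001 -0.001 -0.002] rows 2.0 target [ 0.4284 -0.3024  0.0384]
```

>>> {"op": "apply_moves", "data": {
  "deltas": [
    [255, 0, -0.1, -0.8, 0, 0, 0],
    [255, 0, 0, -1.2, 0, 0, 0],
    [255, 0, 0, -1.3, 0, 0, 0],
    [255, 0, 0, -1.3, 0, 0, 0],
    [255, 0, 0, -1.0, 0, 0, 0],
    [255, 0, 0, -0.8, 0, 0, 0],
    [255, 0, 0, -0.6, 0, 0, 0],
    [255, 0, 0, -0.4, 0, 0, 0],
    [255, 0, 0, 0, 0, 0, 0]
  ]
}}

```text
time_s: 38.0
ee_pos: [0.429, -0.3016, 0.0436]
eef_rot: [3.14, -0.871, -0.123]
force: [-0.0, -0.1, -4.9]
grip_width: 0.0301
grip_force: 30.0
```

>>> {"op": "apply_moves", "data": {
  "deltas": [
    [255, 0, 0, -0.1, 0, 0, 0],
    [255, 0, 0, -0.1, 0, 0, 0],
    [255, 0, 0, -0.1, 0, 0, 0],
    [255, 0, 0, 0, 0, 0, 0],
    [255, 0, 0, 0, 0, 0, 0]
  ]
}}

```text
time_s: 38.5
ee_pos: [0.4289, -0.3013, 0.0403]
eef_rot: [3.14, -0.871, -0.124]
force: [0.5, -0.4, -5.8]
grip_width: 0.0298
grip_force: 30.0
```

>>> {"op": "apply_moves", "data": {
  "deltas": [
    [255, 0, 0, -0.1, 0, 0, 0],
    [255, 0, 0, -0.1, 0, 0, 0],
    [255, 0, 0, 0, 0, 0, 0],
    [255, 0, 0, 0, 0, 0, 0]
  ]
}}

```text
time_s: 38.9
ee_pos: [0.4291, -0.3014, 0.0386]
eef_rot: [3.14, -0.872, -0.123]
force: [-1.8, 1.3, 2.7]
grip_width: 0.0297
grip_force: 30.0
```

It touched down on the tray floor at the expected height (force +2.7 N). Easing the grip, opening and backing out along the fingers.

>>> {"op": "apply_moves", "data": {
  "deltas": [
    [255, 0, 0, 0, 0, 0, 0],
    [255, 0, 0, 0, 0, 0, 0],
    [168, 0, 0, 0, 0, 0, 0],
    [160, 0, 0, 0, 0, 0, 0],
    [140, 0, 0, 0, 0, 0, 0],
    [100, 0, 0, 0, 0, 0, 0],
    [70, 0, 0, 0, 0, 0, 0],
    [70, 0, 0, 0, 0, 0, 0],
    [70, 0, 0, 0, 0, 0, 0]
  ],
  "grip_force": 4
}}

```text
time_s: 39.8
ee_pos: [0.4289, -0.3013, 0.0382]
eef_rot: [3.14, -0.871, -0.124]
force: [0.1, -0.8, 0.2]
grip_width: 0.0675
grip_force: 0.0
```

>>> {"op": "apply_moves", "data": {
  "deltas": [
    [70, -0.38, 0.05, 0.32, 0, 0, 0],
    [70, -0.76, 0.1, 0.64, 0, 0, 0],
    [70, -1.1, 0.14, 1.0, 0, 0, 0],
    [70, -1.1, 0.14, 1.0, 0, 0, 0],
    [70, -1.1, 0.14, 1.0, 0, 0, 0],
    [70, -1.1, 0.14, 1.0, 0, 0, 0],
    [70, -0.8, 0.1, 1.5, 0, 0, 0],
    [70, -0.5, 0, 2.0, 0, 0, 0],
    [70, 0, 0, 2.0, 0, 0, 0],
    [70, 0, 0, 0, 0, 0, 0]
  ]
}}

```text
time_s: 40.8
ee_pos: [0.3605, -0.2939, 0.1451]
eef_rot: [3.135, -0.873, -0.12]
force: [1.1, -0.6, -0.7]
grip_width: 0.0679
grip_force: 0.0
```

```bash
python3 -c "
from h import *
st()"
```

```text
40.8 p [ 0.3605 -0.2939  0.1451] grasp [ 0.3651 -0.2945  0.1412] z [ 0.76  -0.098 -0.643] y [-0.125 -0.992  0.004] q [-1.11  0.06  2.28  1.32  0.72 -0.44] F [ 1.1  -0.61 -0.7 ] w 0.0679 gf 0.0
```

The gripper is clear and nothing touches it. Handing in.

>>> {"op": "apply_moves", "data": {
  "deltas": [
    [70, 0, 0, 0, 0, 0, 0],
    [70, 0, 0, 0, 0, 0, 0],
    [70, 0, 0, 0, 0, 0, 0],
    [70, 0, 0, 0, 0, 0, 0],
    [70, 0, 0, 0, 0, 0, 0]
  ]
}}

```text
time_s: 41.3
ee_pos: [0.3605, -0.293, 0.1425]
eef_rot: [3.141, -0.87, -0.124]
force: [0.5, -0.5, -0.3]
grip_width: 0.0684
grip_force: 0.0
```

```bash
python3 -c "
from h import *
print(ctrl.hand_in())"
```

```text
the job is handed in; nothing more can be done
None
```

The brass padlock was hung on the scale, left untouched about 7.5 s, then stood in the free half of the green tray; I handed in at 41.3 s. The camera calls ran out just after release, so the still pointer later in the wait and the final placing were checked by force and arm position only.

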